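Load the smoker and hold its lever at the third click

ROBOT

A 6-joint arm with a two-finger parallel gripper is mounted at the origin on the work surface. World frame = base frame: x ahead of the robot, y to its left, z up, the work surface at z = 0. Lengths are in mm, angles in rad, forces in N, time in s.
With the tool pointing down it reaches from about 350 to 850 mm from the base axis. Payload 8.1 kg.
Tool frame: the origin (TCP) lies on the centre line of the jaws, within the pads' length; the fingertips stand 25 mm ahead of it and the grasp point (between the pads) lies 6 mm ahead of it (manip.tip_reach is the distance from the TCP to the fingertips, in mm); z points along the fingers, y is the line along which they close (so a half turn about z gives the same grasp; the last joint's range is limited). The gripper opens to 85 mm and grips with 20 to 120 N. Pads are 22 mm wide; open, the fingers measure 114 mm over their backs; the gripper's body (76 mm by 85 mm) begins 54 mm behind the grasp point. The pads swing forward as they close: fully open they stand 13 mm farther back than shut.
Start: joints at [1.222, 0.13, 1.488, -0, 1.523, -0.085], TCP at [156.428, 579.254, 256.292] pointing down, gripper open.
Joint ranges: [-2.96, 2.96], [-0.89, 2.26], [0.02, 2.5], [-1.34, 4.48], [0, 2.73], [-2.66, 2.66]. Speed limits (rad/s): [2.39, 2.39, 2.79, 3.14, 3.14, 3.14].

INTERFACE

Orientations are given as a unit quaternion [x, y, z, w].
In Python, from cell import manip, get_image, get_calibration, finish_job gives the robot as it stands (manip), with the cameras as plain functions and the job as plain functions.
- The arm moves only by the tool shift_gripper, called after "Emit:" by a JSON object that holds its "api" and its "payload". Schema: {"type":"object","properties":{"plan":{"type":"array","items":{"type":"array","items":{"type":"array","items":{"type":"number"},"minItems":7,"maxItems":7},"minItems":1,"maxItems":20},"minItems":1,"maxItems":1},"grip_force":{"type":"number"},"only":{"type":"string"},"quiet":{"type":"boolean"},"lines":{"type":"string"}},"required":["plan"],"additionalProperties":false}. plan is a list that holds a single list of rows (three levels of brackets), with 1 to 20 rows, each of 7 numbers: dx, dy, dz in units of 100 mm, then a rotation vector rx, ry, rz in units of 0.2 rad, then the opening from 0.0 (shut) to 1.0 (fully open); each row shifts and turns the commanded pose from where the row before left it, along the tool's axes as they then stand; what a row does not reach is not made up. A row lasts 1/12 s, in which the tool goes at most 41.7 mm and 0.125 rad, less where a joint would pass 70% of its speed; a pose out of reach is approached as far as the arm can. The fingers move at their own pace and stop on an object; grip_force is the grip in N (left out, the last holds). Time passes only in rows, so rows that do not move let the fingers close. The tool returns the time, the measured TCP pose, the force, the opening and the grip force at its end. only (a regular expression) keeps the lines of the reply that match it, lines (a string "A,B") keeps lines A to B, and quiet returns only ok. Input that does not fit is refused with a message, and nothing moves.
- manip.read_state(): the state, without advancing time (a new reading comes with each control period).
- get_image(name): name is "side" or "top"; returns the picture (400x640x3 uint8, blue, green, red); there is no depth.
- get_calibration(name): a dict with "fx", "fy", "cx", "cy" (pixels), "origin" and "attitude" of the camera in the world. Camera axes: x right, y up, looking along -z (the intrinsics and any distortion apply to the point x, -y, -z); pixel columns grow to the right and rows downward; lengths in mm; the calibration is good to about 2 mm. A picture is of the moment at which its call begins. get_calibration takes no time and is no camera call.
- finish_job(): hands the job in; it is judged then, once.
The state is a dict: "time": time; "joint_positions": joint angles; "joint_velocities": joint speeds; "tau": joint torques, N m; "position": TCP position; "ee_rot": TCP orientation; "force": force on the tool from outside, world axes, zero at the start; "torque": the same for the moment, N m; "gripper_width": opening from 0.0 (shut) to 1.0 (fully open); "grip_force": force on a finger pad.
Only numpy, scipy, OpenCV 4.12 (cv2) and the standard library are available. Lean on these libraries where they do the work, as an engineer would, in place of code of your own. Each camera call takes 0.05 s, during which the arm holds its last target. There are 200 camera calls.

TASK

Load the wood cassette into the pocket in the top of the steel food smoker, flat, square and fully home, and let go of it. Then push the smoker's spring-return lever down with the fingers, past the first two click stops to the third but not on to the bottom, and finish with the fingers still holding it there: it springs back up when let go. Leave the other things on the counter where they stand.

Things in the scene. Friction and masses are not known exactly. Their poses are not given: they have to be found in the camera images.
- cassette: Pale wood cassette, loose on the counter, 70 to 110 g: a flat block 70 (its x) x 50 (its y) x 18 mm high with an upright grip rib on top, 44 long (its x) x 12 thick (its y) x 20 mm high, centred; 38 mm high in all. Origin: centre of the underside, z up. A half turn makes no difference to the fit. It stands upright at the start, at one of two spots on the robot's right (-y).
- smoker: Steel food smoker, fixed to the counter: a box 150 (its x) x 220 (its y) x 100 mm high, its place and yaw vary. Origin: centre of the underside. The pocket is in its top; the lever is on its +y end face. Three small dark teeth at that end, on the corner of the +y and +x faces, mark the heights of the top of the paddle at the three click stops.
- pocket (a point): Centre of the flat floor of the rectangular pocket, 18 mm below the smoker's top (82 mm above the counter), 20 mm from the smoker's middle towards its -y; the axes are the smoker's. The pocket is 74 (x) x 54 (y) x 18 mm deep with a 3 mm chamfered mouth, so a seated cassette has 2 mm play each side, its block is flush with the top and only its rib stands out.
- paddle_top (a point): Where to press: on the top face of the lever's black flat paddle, 42 mm out from the smoker's +y end face; it moves down with the lever; axes as the smoker's. Start height 112 mm above the counter, that is 12 mm above the smoker's top; 96, 80 and 64 mm at the three click stops and 46 mm at the bottom.
- paddle: The lever's black paddle, 44 (x) x 58 (y, outwards) x 10 mm thick; origin at the centre of its top face, 39 mm out from the smoker's end face. Its near edge is 10 mm off the end face. Nothing is below it but the counter.
- lever (a joint): How far the lever is pressed straight down, in m: 0 up (start), click stops at 0.016, 0.032 and 0.048, bottom stop at 0.066. A spring always returns it to 0: about 6 N at the top rising to about 11 N at the third stop and 13 N at the bottom; the clicks are felt as a ripple of about 3 N up and down and do not hold it.
- ramekin: White ceramic ramekin, 84 mm across, 45 mm high, near the cassette (the two may have changed places). Leave alone. Origin: centre of the underside.
- spatula: Bamboo spatula, 280 mm long, lying on the right. Leave alone.
- bottle: Empty clear plastic bottle, 66 mm across, 210 mm high, far right. Leave alone. Origin: centre of the underside.
- mortar: Black stone mortar, 120 mm across, 85 mm high, on the left. Leave alone. Origin: centre of the underside.
- basket: Flat steel wire grill basket with a clasp, 170 x 260 x 39 mm, its wire handle 130 mm long towards its +y, beyond the smoker. Leave alone. Origin: centre of the underside.
- jar: Amber glass jar with a steel cap, 60 mm across, 80 mm high, on the left. Leave alone. Origin: centre of the underside.

How it is judged:
By the outcome, as a careful person would: the job done as asked, in the order asked, and still so for the second after the job is handed in, while the arm keeps its last pose, push and grip.
It also fails if it takes over 56 s, if anything falls off the work surface, if the arm or the gripper's body presses on something with over 40 N, if the wrist force passes 120 N, or if a joint passes its speed limit or range.

## Working session

There is one attempt and no reset: what is moved stays moved. The work goes in short steps, Python scripts to look and compute and a tool call to move; the robot and the scene stay as the last step left them, time stands still between calls to the robot, and variables do not carry over. Pictures are saved under pics/ and viewed, at most 10 in all, crops included, and the job is handed in when it is done.

```bash
ls; mkdir -p pics
```

Run:
```python
from cell import manip, get_image, get_calibration, finish_job
import cv2
for n in("top","side"):
    cv2.imwrite(f"pics/{n}0.png",get_image(n)); print(get_calibration(n))
print(manip.read_state())
```

```text
cell.py
pics
{'fx': 461.1731768029207, 'fy': 461.1731768029207, 'cx': 312.105944946831, 'cy': 200.65908216784476, 'origin': array([ 335.81295582,  -28.02609863, 1655.42265207]), 'attitude': array([-0.05185647,  0.05678273,  0.70764623, -0.70236988])}
{'fx': 379.19707403887446, 'fy': 379.19707403887446, 'cx': 317.15044984377494, 'cy': 192.20742013040532, 'origin': array([  68.85787966, -800.88293367,  898.49390248]), 'attitude': array([ 0.40148588, -0.12138068, -0.28277461,  0.86262062])}
{'time': 0.1, 'joint_positions': array([ 1.22159580e+00,  1.31060441e-01,  1.48915459e+00,  2.90795871e-05,
        1.52296696e+00, -8.53859429e-02]), 'joint_velocities': array([-1.69159528e-03,  2.15021180e-05, -3.03915409e-03,  2.44320859e-04,
        1.33877831e-03, -5.16968527e-05]), 'tau': array([ 1.53811863e-03, -5.70947778e+01, -5.01943946e+01, -1.96506830e-04,
        8.14167783e-03, -1.71574720e-05]), 'position': array([156.27152917, 578.84491035, 255.37300386]), 'ee_rot': array([ 1.31525763e-01,  9.91312434e-01, -7.72850094e-04, -1.85501421e-04]), 'force': array([0.14020469, 0.98134693, 0.79396398]), 'torque': array([ 0.04401695, -0.0346643 ,  0.00295491]), 'grip_force': 0.0, 'gripper_width': 1.0031888642316877}
```

View pics/top0.png

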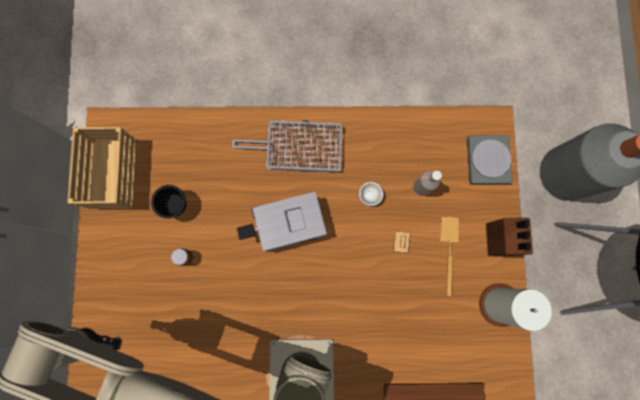

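View pics/side0.png

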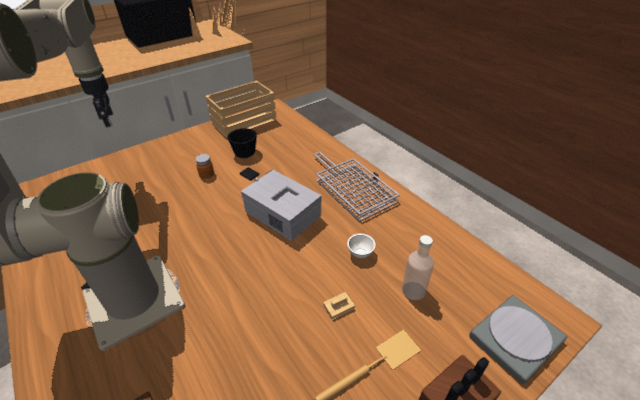

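Top view: cassette about (402,242), smoker (290,221) with paddle on its left at (247,232), ramekin (371,194). The side view agrees: cassette (340,306), smoker (282,205), paddle (250,174). Next, zoomed crops.

Create h.py:
```python
import numpy as np, cv2
from cell import manip, get_image, get_calibration, finish_job
from scipy.spatial.transform import Rotation as R
def ray(n,uv):
    c=get_calibration(n); u,v=uv
    d=np.array([(u-c['cx'])/c['fx'],-(v-c['cy'])/c['fy'],-1.])
    return np.array(c['origin']),R.from_quat(c['attitude']).apply(d)
def at(n,uv,z):
    o,d=ray(n,uv); return o+d*(z-o[2])/d[2]
def proj(n,P):
    c=get_calibration(n); q=R.from_quat(c['attitude']).inv().apply(np.array(P)-c['origin'])
    return np.array([c['cx']+c['fx']*q[0]/-q[2],c['cy']-c['fy']*q[1]/-q[2]])
def tri(a,b):
    (o1,d1),(o2,d2)=ray('top',a),ray('side',b)
    t=np.linalg.lstsq(np.c_[d1,-d2],o2-o1,rcond=None)[0]
    p,q=o1+d1*t[0],o2+d2*t[1]; return (p+q)/2,np.linalg.norm(p-q)
```

Run:
```python
from h import *
a=cv2.imread('pics/top0.png');b=cv2.imread('pics/side0.png')
A=cv2.resize(a[180:265,230:335],None,fx=5,fy=5,interpolation=cv2.INTER_CUBIC)   # 525x425
B=cv2.resize(a[225:260,385:420],None,fx=7,fy=7,interpolation=cv2.INTER_CUBIC)  #245
C=np.zeros((425,780,3),np.uint8);C[:,:525]=A;C[:245,530:775]=B;cv2.imwrite('pics/ctop.png',C)
A=cv2.resize(b[155:245,230:330],None,fx=5,fy=5,interpolation=cv2.INTER_CUBIC) #500x450
B=cv2.resize(b[285:325,318:360],None,fx=6,fy=6,interpolation=cv2.INTER_CUBIC)#252x240
C=np.zeros((450,780,3),np.uint8);C[:,:500]=A;C[:240,510:762]=B;cv2.imwrite('pics/cside.png',C)
```

```text
(no output)
```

View pics/ctop.png

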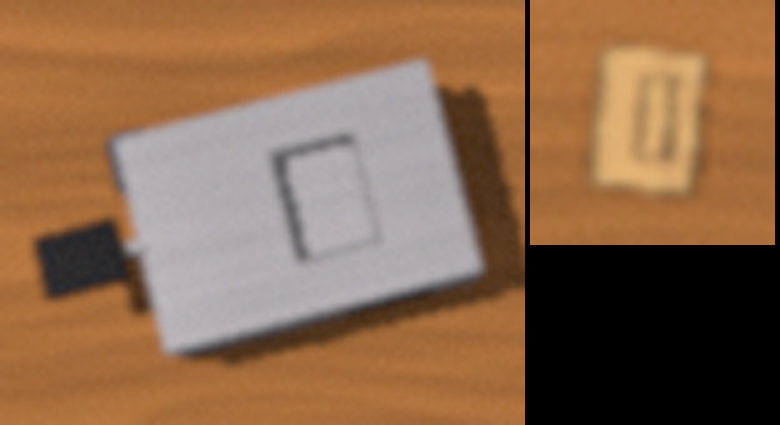

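View pics/cside.png

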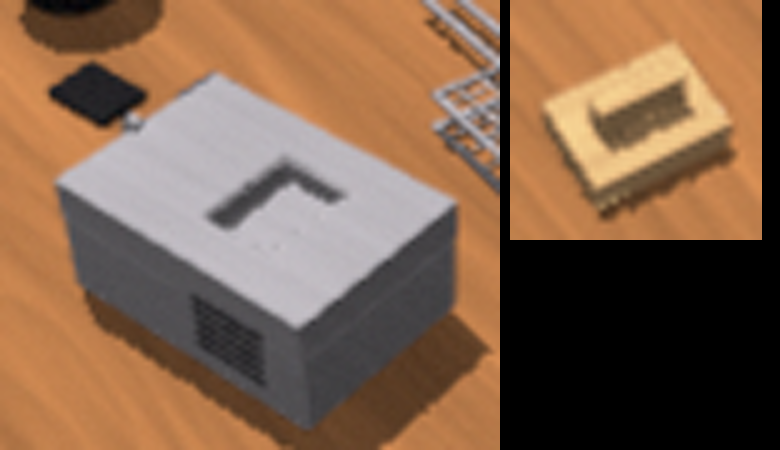

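The top crop shows the smoker's top face, the pocket outline and the cassette with its rib along the long side. The side crop shows the same top-face corners and the cassette's block. I'll measure both with masks.

Add to h.py:
```python
K=6
def quad(img,box,test):
    x0,y0,x1,y1=box
    c=cv2.resize(img[y0:y1,x0:x1],None,fx=K,fy=K,interpolation=cv2.INTER_CUBIC)
    hsv=cv2.cvtColor(c,cv2.COLOR_BGR2HSV).astype(int)
    m=test(hsv).astype(np.uint8); m=cv2.morphologyEx(m,cv2.MORPH_CLOSE,np.ones((9,9)))
    m=cv2.morphologyEx(m,cv2.MORPH_OPEN,np.ones((15,15)))
    k=max(cv2.findContours(m,0,2)[0],key=cv2.contourArea); h=cv2.convexHull(k)
    q=cv2.approxPolyN(h,4,ensure_convex=True)[0].astype(float) if hasattr(cv2,'approxPolyN') else None
    f=lambda p:(np.array(p)+.5)/K-.5+[x0,y0]
    return f(q),f(h[:,0]),f(k[:,0])
```

Run:
```python
from h import *
np.set_printoptions(precision=1,suppress=True)
a=cv2.imread('pics/top0.png');b=cv2.imread('pics/side0.png')
def rep(P):
    P=P[:,:2];print(P.tolist() if 0 else P);
    e=np.roll(P,-1,0)-P;print(' len',np.linalg.norm(e,axis=1),'ang',np.degrees(np.arctan2(e[:,1],e[:,0])),'c',P.mean(0))
for n,im,bs,bc in(('top',a,(230,180,335,265),(385,225,420,260)),('side',b,(230,155,330,245),(318,285,360,325))):
    q,_,_=quad(im,bs,lambda h:(h[...,1]<50)&(h[...,2]>(150 if n=='top' else 140)))
    print(n,'smoker',q.tolist()); rep(np.array([at(n,p,100) for p in q]))
    q,_,k=quad(im,(230,180,335,265) if n=='top' else (230,155,262,185),lambda h:h[...,2]<55)
    print(n,'paddle',q.tolist()); rep(np.array([at(n,p,112) for p in q]))
    q,_,k=quad(im,bc,lambda h:(h[...,0]<25)&(h[...,2]>(195)))
    print(n,'cass',q.tolist()); P=np.array([at(n,p,18) for p in q]);rep(P)
    r=cv2.minAreaRect(np.array([at(n,p,18)[:2] for p in k],np.float32));print(r)
```

```text
top smoker [[325.5833333333333, 233.25], [260.25, 250.58333333333331], [252.58333333333334, 207.08333333333334], [314.75, 191.41666666666666]]
[[465.2 -84.5]
 [408.6 135.4]
 [556.2 162.9]
 [608.8 -49.2]]
 len [227.1 150.1 218.5 147.9] ang [ 104.4   10.5  -76.1 -166.2] c [509.7  41.2]
top paddle [[255.58333333333334, 234.75], [239.75, 238.25], [237.75, 228.25], [251.58333333333334, 224.41666666666666]]
[[460.9 150.3]
 [449.6 203. ]
 [483.2 210.2]
 [495.7 164.1]]
 len [53.9 34.3 47.9 37.4] ang [ 102.1   12.2  -74.8 -158.4] c [472.4 181.9]
top cass [[408.75, 232.91666666666666], [406.4166666666667, 251.91666666666666], [393.9166666666667, 250.08333333333334], [395.75, 230.75]]
[[ 471.  -383.5]
 [ 403.8 -372.6]
 [ 410.6 -328.5]
 [ 479.1 -337.5]]
 len [68.1 44.6 69.  46.7] ang [170.7  81.2  -7.4 -99.9] c [ 441.1 -355.5]
((441.1546630859375, -355.5276794433594), (46.108154296875, 68.5990219116211), 81.44489288330078)
side smoker [[321.0833333333333, 194.91666666666666], [289.25, 220.41666666666669], [240.41666666666666, 190.75], [269.9166666666667, 167.75]]
[[608.8 -50.7]
 [463.6 -87.4]
 [409.8 125.5]
 [551.4 176.2]]
 len [149.8 219.7 150.4 234. ] ang [-165.8  104.2   19.7  -75.8] c [508.4  40.9]
side paddle [[259.0833333333333, 173.75], [251.08333333333334, 180.08333333333334], [238.41666666666666, 173.25], [247.91666666666666, 167.08333333333334]]
[[497.2 154.2]
 [458.8 139.9]
 [442.  199.6]
 [484.7 211.4]]
 len [41.  62.  44.4 58.5] ang [-159.6  105.7   15.5  -77.7] c [470.7 176.3]
side cass [[359.4166666666667, 284.5833333333333], [359.4166666666667, 317.5833333333333], [320.9166666666667, 313.9166666666667], [326.4166666666667, 284.5833333333333]]
[[ 523.8 -345. ]
 [ 457.2 -422.5]
 [ 383.7 -355. ]
 [ 450.1 -290.4]]
 len [102.2  99.7  92.7  91.7] ang [-130.7  137.5   44.2  -36.6] c [ 453.7 -353.2]
((453.8249206542969, -353.3858337402344), (99.85111999511719, 95.14274597167969), 49.32231140136719)
```

Add to h.py:
```python
def go(x,y,z,yaw=None):
    "tool-axis shift to a world TCP; yaw (deg) = wanted direction of tool y"
    s=manip.read_state(); r=R.from_quat(s['ee_rot']); p=s['position']; M=r.as_matrix()
    y0=np.degrees(np.arctan2(M[1,1],M[0,1])); d=r.inv().apply(np.array([x,y,z])-p)
    w=None
    if yaw is not None:
        c,sn=np.cos(np.radians(yaw)),np.sin(np.radians(yaw))
        w=(r.inv()*R.from_matrix(np.c_[[sn,-c,0],[c,sn,0],[0,0,-1]])).as_rotvec()
    print('pos',p.round(1),'yaw %.1f'%y0,'tilt',M[:2,2].round(4),'tool d',d.round(1),'rot',None if w is None else w.round(3),'F',s['force'].round(1))
```

Run:
```python
from h import *
np.set_printoptions(precision=1,suppress=True)
a=cv2.imread('pics/top0.png');b=cv2.imread('pics/side0.png')
print(manip.tip_reach)
pk=np.array([[274,152],[352,136],[381,241],[303,262]])/5-.4+[230,180]
P=np.array([at('top',p,100)[:2] for p in pk]);e=np.roll(P,-1,0)-P
print('pocket',P.mean(0),np.linalg.norm(e,axis=1),np.degrees(np.arctan2(e[:,1],e[:,0])))
rb=np.array([[640,72],[678,75],[669,162],[633,158]]);rb=(rb-[530,0])/7-.43+[385,225]
P=np.array([at('top',p,38)[:2] for p in rb]);e=np.roll(P,-1,0)-P
print('rib top',P.mean(0),np.linalg.norm(e,axis=1),np.degrees(np.arctan2(e[:,1],e[:,0])))
# side cassette top corners read from crop
cs=np.array([[545,107],[672,42],[732,124],[596,190]]);cs=(cs-[510,0])/6-.42+[318,285]
P=np.array([at('side',p,18)[:2] for p in cs]);e=np.roll(P,-1,0)-P
print('cass side',P,P.mean(0),np.linalg.norm(e,axis=1),np.degrees(np.arctan2(e[:,1],e[:,0])))
hs=cv2.cvtColor(b,cv2.COLOR_BGR2HSV);print(hs[300,330],hs[320,330],hs[290:293,340:345].tolist())
for th in(205,215,225):
    try:
        q,_,k=quad(b,(318,285,360,325),lambda h:(h[...,1]<140)&(h[...,2]>th));P=np.array([at('side',p,18)[:2] for p in q]);print(th,P,P.mean(0),np.linalg.norm(np.roll(P,-1,0)-P,axis=1))
    except Exception as x: print(x)
# other objects: bottle/ramekin for clearance
print('ramekin',at('top',(371,194),45),'mortar',at('top',(169,201),85))
go(420,0,255,81.5)
```

```text
25.0
pocket [514.   18.3] [54.1 74.4 54.5 77.6] [ -78.7 -164.9  104.7   14.7]
rib top [ 440.3 -355.8] [19.1 43.9 18.1 43.3] [-94.9 171.9  83.2  -6.8]
cass side [[ 409.4 -331.2]
 [ 476.3 -338.3]
 [ 470.6 -387.3]
 [ 402.6 -377.4]] [ 439.7 -358.5] [67.2 49.3 68.7 46.6] [ -6.  -96.6 171.7  81.6]
[ 18 109 237] [ 13 154 190] [[[13, 153, 207], [13, 155, 204], [13, 155, 194], [13, 152, 189], [14, 153, 197]], [[13, 154, 207], [13, 155, 205], [13, 153, 203], [13, 152, 194], [14, 145, 192]], [[14, 153, 202], [13, 151, 205], [14, 144, 211], [15, 134, 215], [15, 122, 221]]]
205 [[ 472.3 -386. ]
 [ 403.2 -376.6]
 [ 409.8 -327. ]
 [ 478.7 -336.8]] [ 441.  -356.6] [69.7 50.  69.6 49.6]
215 [[ 471.9 -385.7]
 [ 403.5 -376.2]
 [ 409.8 -327.7]
 [ 478.  -336.9]] [ 440.8 -356.6] [69.1 48.9 68.8 49.2]
225 [[ 474.  -353.2]
 [ 402.4 -386.7]
 [ 410.2 -328.7]
 [ 477.  -338.9]] [ 440.9 -351.9] [79.1 58.6 67.5 14.7]
ramekin [ 607.8 -249.2   45. ] mortar [581.5 452.1  85. ]Traceback (most recent call last):
  File "<stdin>", line 22, in <module>
  File "h.py", line 35, in go
    w=(r.inv()*R.from_matrix(np.c_[[sn,-c,0],[c,sn,0],[0,0,-1]])).as_rotvec()
               ~~~~~~~~~~~~~^^^^^^^^^^^^^^^^^^^^^^^^^^^^^^^^^^^^
  File "scipy/spatial/transform/_rotation.pyx", line 1143, in scipy.spatial.transform._rotation.Rotation.from_matrix
ValueError: Non-positive determinant (left-handed or null coordinate frame) in rotation matrix 0: [[ 1.   0.1  0. ]
 [-0.1  1.   0. ]
 [ 0.   0.  -1. ]].
```

Both views agree: cassette centre (441,-356.3), x axis at -8.0°. Smoker yaw 14.2°, pocket about (514.3,18.8).

```bash
sed -i 's/\[sn,-c,0\]/[-sn,c,0]/' h.py
```

Run:
```python
from h import *
go(420,0,255,82.0)
go(441,-356.3,110,82)
```

```text
pos [156.3 578.8 255.4] yaw 74.9 tilt [-0.0006 -0.0015] tool d [-405.5 -490.     1.1] rot [-0.002 -0.    -0.124] F [0.1 1.  0.8]
pos [156.3 578.8 255.4] yaw 74.9 tilt [-0.0006 -0.0015] tool d [-518.8 -828.3  146.6] rot [-0.002 -0.    -0.124] F [0.1 1.  0.8]
```

Units first: shifts go in units of 100 mm and turns go in units of 0.2 rad. So -30.6 mm is -0.306, -25 mm is -0.25, -0.124 rad is -0.62.

Emit:
{"api": "shift_gripper", "payload": {"plan": [[[-0.25,-0.306,0,0,0,0,1],[-0.25,-0.306,0,0,0,0,1],[-0.25,-0.306,0,0,0,0,1],[-0.25,-0.306,0,0,0,0,1],[-0.25,-0.306,0,0,0,0,1],[-0.25,-0.306,0,0,0,0,1],[-0.25,-0.306,0,0,0,0,1],[-0.25,-0.306,0,0,0,0,1],[-0.25,-0.306,0,0,0,0,1],[-0.25,-0.306,0,0,0,0,1],[-0.25,-0.306,0,0,0,0,1],[-0.25,-0.306,0,0,0,0,1],[-0.25,-0.306,0,0,0,0,1],[-0.25,-0.306,0,0,0,0,1],[-0.25,-0.306,0,0,0,0,1],[-0.25,-0.306,0,0,0,0,1],[0,0,0,0,0,-0.62,1],[0,0,0,0,0,0,1],[0,0,0,0,0,0,1]]]}}

```text
time: 1.68
position: [414.6, 2.2, 255.8]
ee_rot: [0.072, 0.997, 0.0, -0.001]
force: [-0.9, 0.1, 0.1]
gripper_width: 1.0
grip_force: 0.0
```

Run:
```python
from h import *
go(441,-356.3,110,82.0)
```

```text
pos [414.6   2.2 255.8] yaw 81.7 tilt [-0.0012  0.0005] tool d [ -77.8 -351.   145.6] rot [ 0.    -0.001 -0.005] F [-0.9  0.1  0.1]
```

To row units: -35.1 mm is -0.351, 14.6 mm is 0.146, -0.005 rad is -0.025.

Emit:
{"api": "shift_gripper", "payload": {"plan": [[[-0.078,-0.351,0.146,0,0,-0.025,1],[-0.078,-0.351,0.146,0,0,0,1],[-0.078,-0.351,0.146,0,0,0,1],[-0.078,-0.351,0.146,0,0,0,1],[-0.078,-0.351,0.146,0,0,0,1],[-0.078,-0.351,0.146,0,0,0,1],[-0.078,-0.351,0.146,0,0,0,0.6],[-0.078,-0.351,0.146,0,0,0,0.6],[-0.078,-0.351,0.146,0,0,0,0.6],[-0.078,-0.351,0.146,0,0,0,0.6],[0,0,0,0,0,0,0.6],[0,0,0,0,0,0,0.6],[0,0,0,0,0,0,0.6]]]}}

```text
time: 2.77
position: [445.4, -354.4, 110.1]
ee_rot: [0.068, 0.998, 0.001, -0.0]
force: [0.0, 1.1, -0.1]
gripper_width: 0.598
grip_force: 0.0
```

Run:
```python
from h import *
go(441,-356.3,46.5,82.0)
cv2.imwrite('pics/top1.png',get_image('top'));b=get_image('side');cv2.imwrite('pics/side1.png',cv2.resize(b[220:340,270:430],None,fx=4,fy=4))
```

```text
pos [ 445.4 -354.4  110.1] yaw 82.2 tilt [-0.0005  0.0011] tool d [ 4.1 -2.6 63.6] rot [ 0.001 -0.001  0.004] F [ 0.   1.1 -0.1]
```

View pics/side1.png

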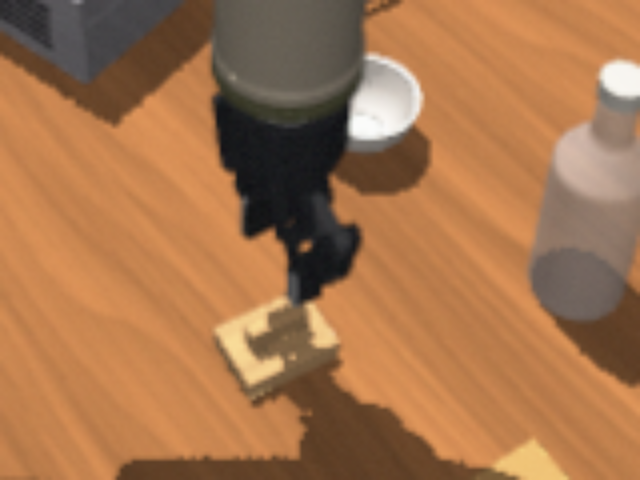

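The open fingers are above and astride the rib, with the cassette undisturbed at about (340,306). Now descending.

To row units: 20 mm is 0.2, 15 mm is 0.15, 0.003 rad is 0.015.

Emit:
{"api": "shift_gripper", "payload": {"plan": [[[0.041,-0.026,0.2,0,0,0.015,0.6],[0,0,0.2,0,0,0,0.6],[0,0,0.15,0,0,0,0.6],[0,0,0.085,0,0,0,0.6],[0,0,0,0,0,0,0.6],[0,0,0,0,0,0,0.6]]]}}

```text
time: 3.37
position: [441.0, -357.4, 47.6]
ee_rot: [0.068, 0.998, -0.0, 0.0]
force: [0.0, 0.8, 0.1]
gripper_width: 0.602
grip_force: 0.0
```

Run:
```python
from h import *
go(441,-356.3,46.5,82.0)
```

```text
pos [ 441.  -357.4   47.6] yaw 82.2 tilt [ 0.0005 -0.0003] tool d [0.1 1.1 1.1] rot [-0.     0.001  0.003] F [0.  0.8 0.1]
```

To row units: 1 mm is 0.01, 1.6 mm is 0.016.

Emit:
{"api": "shift_gripper", "payload": {"plan": [[[0,0.01,0.016,0,0,0,0.6],[0,0,0,0,0,0,0],[0,0,0,0,0,0,0],[0,0,0,0,0,0,0],[0,0,0,0,0,0,0],[0,0,0,0,0,0,0],[0,0,0,0,0,0,0],[0,0,0,0,0,0,0],[0,0,0,0,0,0,0],[0,0,0,0,0,0,0],[0,0,0,0,0,0,0]]], "grip_force": 50}}

```text
time: 4.28
position: [441.1, -357.6, 46.0]
ee_rot: [0.069, 0.998, -0.0, 0.001]
force: [-0.2, 0.5, 6.0]
gripper_width: 0.125
grip_force: 49.6
```

Gripped (opening 0.125 ≈ 12 mm rib). Lift, with TCP-to-underside offset 46 mm.

To row units: -25 mm is -0.25, -35 mm is -0.35.

Emit:
{"api": "shift_gripper", "payload": {"plan": [[[0,0,-0.15,0,0,0,0],[0,0,-0.3,0,0,0,0],[0,0,-0.35,0,0,0,0],[0,0,-0.35,0,0,0,0],[0,0,-0.25,0,0,0,0],[0,0,0,0,0,0,0]]]}}

```text
time: 4.78
position: [443.0, -359.5, 192.2]
ee_rot: [0.069, 0.998, -0.003, 0.004]
force: [1.1, -1.2, 0.6]
gripper_width: 0.127
grip_force: 48.9
```

Run:
```python
from h import *
go(514.3,18.8,185,104.2)
```

```text
pos [ 443.  -359.5  192.2] yaw 82.1 tilt [ 0.0072 -0.0071] tool d [-18.6 384.5   5.1] rot [-0.008  0.007 -0.386] F [ 1.1 -1.2  0.6]
```

To row units: -1.9 mm is -0.019, 35 mm is 0.35, -0.097 rad is -0.485.

Emit:
{"api": "shift_gripper", "payload": {"plan": [[[-0.019,0.25,0,0,0,0,0],[-0.019,0.35,0,0,0,0,0],[-0.019,0.35,0,0,0,0,0],[-0.019,0.35,0,0,0,0,0],[-0.019,0.35,0,0,0,0,0],[-0.019,0.35,0,0,0,0,0],[-0.019,0.35,0,0,0,0,0],[-0.019,0.35,0,0,0,0,0],[-0.019,0.35,0,0,0,0,0],[-0.015,0.35,0,0,0,0,0],[0,0.35,0,0,0,0,0],[0,0.095,0,0,0,0,0],[0,0,0,0,0,-0.485,0],[0,0,0,0,0,-0.485,0],[0,0,0,0,0,-0.485,0],[0,0,0,0,0,-0.475,0],[0,0,0,0,0,0,0],[0,0,0,0,0,0,0],[0,0,0,0,0,0,0],[0,0,0,0,0,0,0]]]}}

```text
time: 6.45
position: [511.7, 21.0, 184.9]
ee_rot: [-0.123, 0.992, 0.0, -0.0]
force: [-0.4, -0.0, -1.2]
gripper_width: 0.123
grip_force: 49.1
```

Run:
```python
from h import *
go(514.3,18.8,185,104.2)
for n in('top','side'):
    im=get_image(n);cv2.imwrite(f'pics/{n}2.png',im)
a=cv2.imread('pics/top2.png')[170:260,230:350];b=cv2.imread('pics/side2.png')[120:240,230:350]
cv2.imwrite('pics/c2.png',np.hstack([cv2.resize(a,(480,360)),cv2.resize(b,(320,320))[:,:][np.r_[0:320,[319]*40]]]))
cv2.imwrite('pics/c2.png',cv2.resize(b,(600,600),interpolation=cv2.INTER_CUBIC))
```

```text
pos [511.7  21.  184.9] yaw 104.1 tilt [-0.0004 -0.    ] tool d [-2.  -2.8 -0.1] rot [ 0.    -0.    -0.002] F [-0.4 -0.  -1.2]
```

View pics/c2.png

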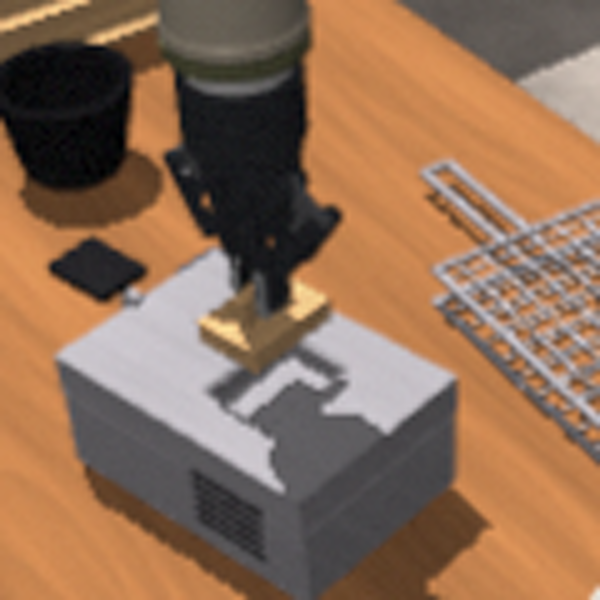

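The cassette hangs level and square above the pocket (crop left corner (200,325), near corner (257,373), right (328,300)). I'll compare against its expected pose.

Run:
```python
from h import *
np.set_printoptions(precision=1,suppress=True)
s=manip.read_state();p=s['position'];t=np.radians(14.1);Rz=np.array([[np.cos(t),-np.sin(t)],[np.sin(t),np.cos(t)]])
for z in(0,18):
  for x,y in((-35,25),(-35,-25),(35,-25),(35,25)):
    w=p[:2]+Rz@[x,y]; print(z,x,y,(proj('side',[*w,p[2]-46+z])-[230,120])*5+2)
q,_,k=quad(cv2.imread('pics/side2.png'),(265,170,300,200),lambda h:(h[...,1]>90)&(h[...,0]<25)&(h[...,2]>90))
print('hull mask',(q-[230,120])*5+2)
# smoker corners predicted vs seen
c=np.array([509.6,38.6]);t=np.radians(14.2);Rz=np.array([[np.cos(t),-np.sin(t)],[np.sin(t),np.cos(t)]])
for x,y in((-75,110),(-75,-110),(75,-110),(75,110)): print(x,y,[proj(n,[*(c+Rz@[x,y]),100]) for n in('top','side')])
for x,y in((-40,7),(40,7),(40,-47),(-40,-47)):
    print('pk',x,y,(proj('top',[*(c+Rz@[x,y]),100])-[230,180])*5+2,(proj('side',[*(c+Rz@[x,y]),100])-[230,120])*5+2)
```

```text
0 -35 25 [198.4 342.6]
0 -35 -25 [255.5 375.2]
0 35 -25 [332.4 319.3]
0 35 25 [275.6 288.8]
18 -35 25 [195.5 320.3]
18 -35 -25 [253.1 352.8]
18 35 -25 [330.9 297.1]
18 35 25 [273.6 266.8]
hull mask [[349.1 314.1]
 [254.1 370.8]
 [183.2 324.1]
 [349.1 231.6]]
-75 110 [array([262.8, 250.2]), array([240.3, 190.5])]
-75 -110 [array([326.2, 233.6]), array([289.1, 220.2])]
75 -110 [array([314.9, 191.3]), array([321. , 194.7])]
75 110 [array([252.4, 207.3]), array([272.7, 169. ])]
pk -40 7 [302.1 263.8] [201.9 392.1]
pk 40 7 [273.2 150.2] [287.8 330.2]
pk 40 -47 [350.  130.4] [348.1 363.2]
pk -40 -47 [379.5 243.7] [262.6 427.8]
```

Agreement within about 1 mm. Correct the offset and lower to just above the mouth.

To row units: 15 mm is 0.15, 3 mm is 0.03.

Emit:
{"api": "shift_gripper", "payload": {"plan": [[[-0.02,-0.028,0,0,0,0,0],[0,0,0.15,0,0,0,0],[0,0,0.15,0,0,0,0],[0,0,0.03,0,0,0,0],[0,0,0,0,0,0,0],[0,0,0,0,0,0,0]]]}}

```text
time: 7.05
position: [514.6, 19.0, 152.5]
ee_rot: [-0.124, 0.992, 0.0, -0.0]
force: [0.3, 0.5, -0.4]
gripper_width: 0.128
grip_force: 49.1
```

Run:
```python
from h import *
go(514.3,18.7,128,104.2)
```

```text
pos [514.6  19.  152.5] yaw 104.2 tilt [-0.0001 -0.    ] tool d [ 0.3 -0.2 24.5] rot [ 0. -0.  0.] F [ 0.3  0.5 -0.4]
```

To row units: 3 mm is 0.03, 2 mm is 0.02.

Emit:
{"api": "shift_gripper", "payload": {"plan": [[[0,0,0.03,0,0,0,0],[0,0,0.03,0,0,0,0],[0,0,0.03,0,0,0,0],[0,0,0.02,0,0,0,0],[0,0,0.02,0,0,0,0],[0,0,0.01,0,0,0,0],[0,0,0,0,0,0,0]]]}}

```text
time: 7.63
position: [514.3, 19.0, 137.9]
ee_rot: [-0.124, 0.992, 0.0, -0.0]
force: [0.3, 0.1, -1.9]
gripper_width: 0.123
grip_force: 49.1
```

Emit:
{"api": "shift_gripper", "payload": {"plan": [[[0,0,0.02,0,0,0,0],[0,0,0.02,0,0,0,0],[0,0,0.02,0,0,0,0],[0,0,0.01,0,0,0,0],[0,0,0.01,0,0,0,0],[0,0,0.01,0,0,0,0],[0,0,0.005,0,0,0,0],[0,0,0,0,0,0,0],[0,0,0,0,0,0,0]]]}}

```text
time: 8.38
position: [514.5, 19.0, 128.7]
ee_rot: [-0.124, 0.992, -0.0, 0.0]
force: [0.3, -0.6, -1.6]
gripper_width: 0.128
grip_force: 49.1
```

Emit:
{"api": "shift_gripper", "payload": {"plan": [[[0,0,0.005,0,0,0,0],[0,0,0.005,0,0,0,0],[0,0,0,0,0,0,0],[0,0,0,0,0,0,0]]]}}

```text
time: 8.72
position: [514.6, 19.0, 128.0]
ee_rot: [-0.124, 0.992, -0.0, 0.0]
force: [-1.2, 1.1, 3.1]
gripper_width: 0.126
grip_force: 49.5
```

Emit:
{"api": "shift_gripper", "payload": {"plan": [[[0,0,0.005,0,0,0,0],[0,0,0.005,0,0,0,0],[0,0,0,0,0,0,0],[0,0,0,0,0,0,0]]]}}

```text
time: 9.05
position: [514.6, 19.0, 128.0]
ee_rot: [-0.124, 0.992, -0.0, 0.0]
force: [-6.9, -0.2, 11.3]
gripper_width: 0.124
grip_force: 50.8
```

Contact with the floor at exactly the expected 128 mm, so it is home. Release and rise.

Emit:
{"api": "shift_gripper", "payload": {"plan": [[[0,0,-0.008,0,0,0,0],[0,0,0,0,0,0,0.4],[0,0,0,0,0,0,0.4],[0,0,0,0,0,0,0.4],[0,0,0,0,0,0,0.4],[0,0,-0.05,0,0,0,0.4],[0,0,-0.25,0,0,0,0.4],[0,0,-0.35,0,0,0,0.4],[0,0,-0.3,0,0,0,0.4],[0,0,0,0,0,0,0.4],[0,0,0,0,0,0,0.4]]]}}

```text
time: 9.97
position: [516.1, 18.9, 225.5]
ee_rot: [-0.124, 0.992, -0.0, 0.003]
force: [0.3, -0.5, -0.8]
gripper_width: 0.397
grip_force: 0.0
```

Run:
```python
from h import *
t=np.radians(14.2); P=np.array([509.6,38.6])+152*np.array([-np.sin(t),np.cos(t)]); print(P)
go(*P,160,104.2)
```

```text
[472.31327735 185.95569318]
pos [516.1  18.9 225.5] yaw 104.2 tilt [ 0.0055 -0.0003] tool d [  1.8 172.8  65.2] rot [-0.002  0.005  0.   ] F [ 0.3 -0.5 -0.8]
```

To row units: 35 mm is 0.35, 30 mm is 0.3.

Emit:
{"api": "shift_gripper", "payload": {"plan": [[[0,0.3,0,0,0,0,0],[0,0.35,0,0,0,0,0],[0,0.35,0,0,0,0,0],[0,0.35,0,0,0,0,0],[0,0.35,0,0,0,0,0],[0,0.02,0,0,0,0,0],[0,0,0,0,0,0,0],[0,0,0,0,0,0,0],[0,0,0.2,0,0,0,0],[0,0,0.2,0,0,0,0],[0,0,0.2,0,0,0,0],[0,0,0,0,0,0,0],[0,0,0,0,0,0,0]]], "grip_force": 40}}

```text
time: 11.05
position: [471.4, 184.2, 161.1]
ee_rot: [-0.123, 0.992, -0.0, -0.002]
force: [0.5, 0.3, 1.0]
gripper_width: -0.002
grip_force: 0.0
```

Run:
```python
from h import *
go(472.3,186,140,104.2)
for n in('top','side'): cv2.imwrite(f'pics/{n}3.png',get_image(n))
a=cv2.imread('pics/top3.png')[190:250,260:330];b=cv2.imread('pics/side3.png')[130:250,230:330]
A=cv2.resize(a,None,fx=5,fy=5,interpolation=cv2.INTER_CUBIC);B=cv2.resize(b,None,fx=4,fy=4,interpolation=cv2.INTER_CUBIC)
C=np.zeros((480,760,3),np.uint8);C[:300,:350]=A;C[:,360:]=B;cv2.imwrite('pics/c3.png',C)
```

```text
pos [471.4 184.2 161.1] yaw 104.1 tilt [-0.0035 -0.0012] tool d [-1.4  1.6 21.1] rot [-0.    -0.004 -0.001] F [0.5 0.3 1. ]
```

View pics/c3.png

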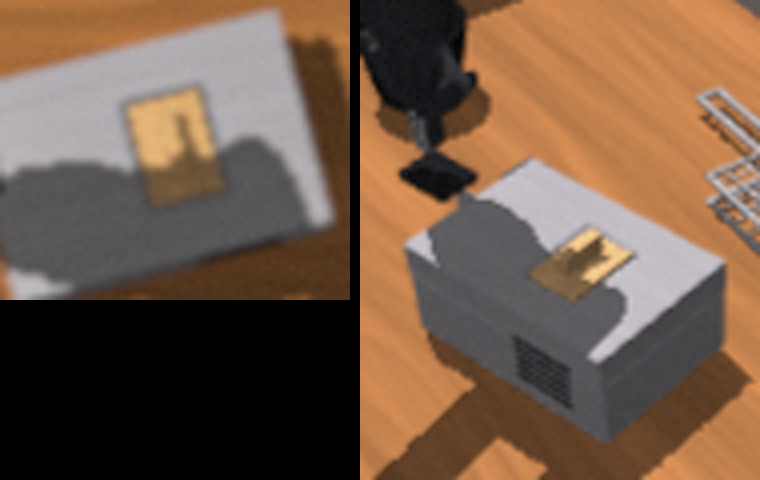

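The block lies flush and square in the pocket with only the rib standing out (top crop corners (125,100), (205,88), (225,190), (150,205)). The shut fingers are over the paddle. Now press gently.

Emit:
{"api": "shift_gripper", "payload": {"plan": [[[-0.01,0.015,0.1,0,0,0,0],[0,0,0.08,0,0,0,0],[0,0,0,0,0,0,0],[0,0,0,0,0,0,0]]]}}

```text
time: 11.48
position: [472.3, 187.3, 143.8]
ee_rot: [-0.124, 0.992, -0.0, -0.001]
force: [-0.3, -0.9, -0.1]
gripper_width: 0.0
grip_force: 0.0
```

Emit:
{"api": "shift_gripper", "payload": {"plan": [[[0,0,0.02,0,0,0,0],[0,0,0.02,0,0,0,0],[0,0,0.02,0,0,0,0],[0,0,0.02,0,0,0,0],[0,0,0,0,0,0,0],[0,0,0,0,0,0,0]]]}}

```text
time: 11.98
position: [473.0, 187.5, 137.1]
ee_rot: [-0.124, 0.992, 0.0, 0.0]
force: [-2.7, -0.3, 6.0]
gripper_width: -0.001
grip_force: 2.6
```

Contact at TCP z 137 as predicted (112 + 25). Push down to z 89, without overshooting.

Emit:
{"api": "shift_gripper", "payload": {"plan": [[[0,0,0.04,0,0,0,0],[0,0,0.04,0,0,0,0],[0,0,0.04,0,0,0,0],[0,0,0.04,0,0,0,0],[0,0,0.04,0,0,0,0],[0,0,0.04,0,0,0,0],[0,0,0.04,0,0,0,0],[0,0,0.04,0,0,0,0],[0,0,0.04,0,0,0,0],[0,0,0.04,0,0,0,0],[0,0,0.02,0,0,0,0],[0,0,0.02,0,0,0,0],[0,0,0.01,0,0,0,0],[0,0,0,0,0,0,0],[0,0,0,0,0,0,0],[0,0,0,0,0,0,0]]]}}

```text
time: 13.32
position: [473.2, 187.6, 92.4]
ee_rot: [-0.124, 0.992, 0.0, 0.0]
force: [-3.3, -1.0, 7.4]
gripper_width: 0.0
grip_force: 4.0
```

To row units: 1 mm is 0.01.

Emit:
{"api": "shift_gripper", "payload": {"plan": [[[0,0,0.01,0,0,0,0],[0,0,0.01,0,0,0,0],[0,0,0.01,0,0,0,0],[0,0,0,0,0,0,0],[0,0,0,0,0,0,0],[0,0,0,0,0,0,0]]]}}

```text
time: 13.82
position: [473.2, 187.6, 89.7]
ee_rot: [-0.124, 0.992, 0.0, 0.0]
force: [-3.9, -0.9, 10.7]
gripper_width: -0.002
grip_force: 5.2
```

Run:
```python
from h import *
go(473,187.5,89,104.2)
```

```text
pos [473.2 187.6  89.7] yaw 104.2 tilt [0.0008 0.0002] tool d [ 0.3 -0.1  0.7] rot [0.    0.001 0.   ] F [-3.9 -0.9 10.7]
```

To row units: 0.7 mm is 0.007.

Emit:
{"api": "shift_gripper", "payload": {"plan": [[[0,0,0.007,0,0,0,0],[0,0,0,0,0,0,0],[0,0,0,0,0,0,0],[0,0,0,0,0,0,0],[0,0,0,0,0,0,0],[0,0,0,0,0,0,0]]]}}

```text
time: 14.32
position: [473.2, 187.6, 89.1]
ee_rot: [-0.124, 0.992, 0.0, 0.0]
force: [-3.5, -1.8, 11.2]
gripper_width: -0.002
grip_force: 5.5
```

Run:
```python
from h import *
go(473,187.5,89,104.2)
for n in('top','side'): cv2.imwrite(f'pics/{n}4.png',get_image(n))
a=cv2.imread('pics/top4.png')[180:260,230:330];b=cv2.imread('pics/side4.png')[130:230,230:330]
cv2.imwrite('pics/c4.png',np.hstack([cv2.resize(x,(390,390*x.shape[0]//100),interpolation=cv2.INTER_CUBIC)[:312] for x in(a,b)]))
```

```text
pos [473.2 187.6  89.1] yaw 104.2 tilt [0.0008 0.0002] tool d [ 0.3 -0.1  0.1] rot [0.    0.001 0.   ] F [-3.5 -1.8 11.2]
```

View pics/c4.png

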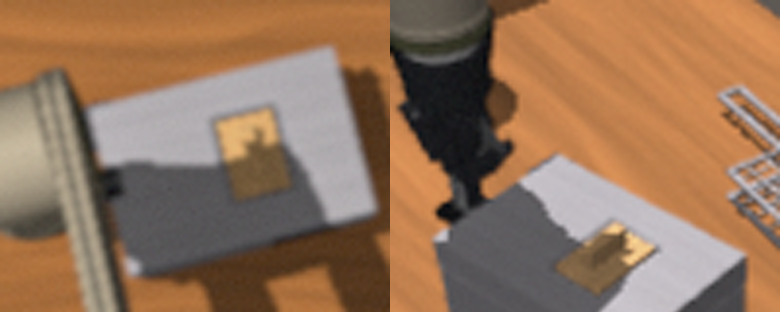

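The cassette is still flush (left panel, about (252,153)). The fingers hold the paddle down, with its edge just visible at the smoker's end (right panel, about (455,212)). A tip height of 64 mm and 11 N match the third stop, so I'm handing in.

```bash
python3 -c "
from cell import manip, get_image, get_calibration, finish_job
print(finish_job())"
```

```text
the job is handed in; nothing more can be done
None
```

The cassette is seated flush and square in the pocket and released. The fingers are holding the lever at the third click stop (fingertips at 64 mm, about 11 N), and the job was handed in at about 14 s.

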